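# Reverse the row of cut bottle pieces into the grinding tray

### The arm

A 6-joint arm with a two-finger parallel gripper is mounted at the origin on the work surface. World frame = base frame: x ahead of the robot, y to its left, z up, the work surface at z = 0. Lengths are in m, angles in rad, forces in N, time in s.
With the tool pointing down it reaches from about 0.325 to 0.775 m from the base axis. Payload 9.3 kg.
Tool frame: the origin (TCP) lies at the very end of the fingers, on their centre line; the grasp point (between the pads) lies 19 mm behind it; z points along the fingers, y is the line along which they close (so a half turn about z gives the same grasp; the last joint's range is limited). The gripper opens to 85 mm and grips with 20 to 120 N. Pads are 22 mm wide; open, the fingers measure 114 mm over their backs; the gripper's body (76 mm by 85 mm) begins 54 mm behind the grasp point. The pads swing forward as they close: fully open they stand 13 mm farther back than shut.
Start: joints at [0.997, 0.259, 0.021, 1.334, 0, 1.418], TCP at [0.225, 0.502, 0.231] pointing down, gripper open.
Joint ranges: [-3.04, 3.04], [-0.91, 1.82], [-1.04, 1.36], [-1.92, 1.95], [-1.52, 1.45], [-3.14, 3.14]. Speed limits (rad/s): [2.22, 2.22, 2.79, 3.14, 3.14, 3.14].

### API

Orientations are given as a unit quaternion [x, y, z, w].
In Python, from workcell import bot gives the robot as it stands.
- The arm moves only by the tool move_arm, never from a script. Its argument "rows" is a list of rows, each a list of 2 entries, a list of its own where there are three numbers: the shift along the world's x, y, z normalised to -1 to 1, where 1 is 0.25 m, then the turn about the world's z normalised to -1 to 1, where 1 is 120 degrees. In form: [[[tx, ty, tz], twist], ...]. A call has 1 to 12 rows; each row shifts and turns the commanded pose from where the row before left it; what a row does not reach is not made up. A row lasts 1/10 s, in which the tool goes at most 50 mm and 8.59 degrees, less where a joint would pass 70% of its speed; a pose out of reach is approached as far as the arm can. A call with a number of a shift or a turn outside -1 to 1 is refused whole. A call with a gripper value outside its range is refused whole. "jaw" is the closure, from 0 (fully open) to 1 (shut), set as the call begins (left out, the last holds). The fingers move at their own pace and stop on an object; "newtons" is the grip in N (left out, the last holds). Time passes only in rows, so rows that do not move let the fingers close. It gives the time, the measured TCP pose, the force, the opening and the grip force at its end, in the units of the state.
- bot.read_state(): the state, without advancing time (a new reading comes with each control period).
- bot.grab_frame(name): name is "scene" or "top" or "wrist"; returns a dict with "pixels" (480x640x3 uint8, blue, green, red), "fx", "fy", "cx", "cy" (pixels), "view" (4x4, takes a point from world to camera coordinates); the wrist camera has in their place "T_tool_cam" (4x4, takes a point from camera to tool coordinates, whose origin is the TCP and whose axes are the flange's). Camera axes: x right, y down, z forward; pixel columns grow to the right and rows downward; lengths in m; the calibration is good to about 2 mm. The wrist camera is an equidistant fisheye: a pixel r from the principal point sees the ray r / f radians off the axis. A picture is of the moment at which its call begins: read the wrist's pose just before it. There is no depth.
- bot.finish_job(): hands the job in; it is judged then, once.
The state is a dict: "time": time; "joint_pos": joint angles; "qd": joint speeds; "effort": joint torques, N m; "eef_pos": TCP position; "orientation": TCP orientation; "ft_force": force on the tool from outside, world axes, zero at the start; "ft_torque": the same for the moment, N m; "finger_gap": finger opening in m; "finger_force": force on a finger pad.
Only numpy, scipy, OpenCV 4.12 (cv2) and the standard library are available. Lean on these libraries where they do the work, as an engineer would, in place of code of your own. Each camera call takes 0.05 s, during which the arm holds its last target. There are 200 camera calls.

### The job

The four pieces of cut bottle standing on the plank's cork pads are to go to the grinder, last cut first: move them one by one into the four compartments of the wooden tray in reverse order, so that the piece at the left end of the plank ends at the right end of the tray, the second from the left becomes the second from the right, and so on. Stand each one upright as it was (the bottle top with its neck up), flat on the floor of its compartment, setting it down gently without dropping it or tipping any over. Leave the disc, the screwdriver and the jar where they lie.

Things in the scene. Friction and masses are not known exactly. Their poses are not given: they have to be found in the camera images.
- tall_center (a point): Tall tumbler cut from a green bottle: straight open-topped glass, 56 mm outside diameter, 120 mm high, the tallest of the straight three, about 220 g. Point on its axis half-way up, 60 mm above its foot; z runs up. Grip it across the outside in its upper half, about 35 mm above this point.
- short_center (a point): Short tumbler cut from a green bottle: straight open-topped glass, 60 mm outside diameter, 70 mm high, the lowest and widest piece, about 180 g. Point on its axis half-way up, 35 mm above its foot; z runs up. Grip it across the outside, best 10 to 20 mm above this point.
- slim_center (a point): Slim tumbler cut from a narrow green bottle: straight open-topped glass, 46 mm outside diameter, 95 mm high, about 140 g. Point on its axis half-way up, 47.5 mm above its foot; z runs up. Grip it across the outside in its upper half, about 20 mm above this point.
- neck_center (a point): Bottle top cut from a green bottle, standing on its wide cut face, neck up: 56 mm outside diameter for the lowest 30 mm, tapering to a straight round neck of 28 mm diameter from 62 to 110 mm above its foot; 110 mm high in all, about 200 g. Point on its axis half-way up, 55 mm above its foot; z runs up. Grip it by the neck, 25 to 40 mm above this point.
- pad_tall: Round cork pad, 72 mm diameter, 4 mm thick, fixed on the plank: the one on which the tall tumbler stands at the start, so it keeps that piece's first place after the piece is gone (the four pads look alike). Origin at the centre of its underside; its top, where the piece stands, is 4 mm higher.
- pad_short: Round cork pad, 72 mm diameter, 4 mm thick, fixed on the plank: the one on which the short tumbler stands at the start, so it keeps that piece's first place after the piece is gone (the four pads look alike). Origin at the centre of its underside; its top, where the piece stands, is 4 mm higher.
- pad_slim: Round cork pad, 72 mm diameter, 4 mm thick, fixed on the plank: the one on which the slim tumbler stands at the start, so it keeps that piece's first place after the piece is gone (the four pads look alike). Origin at the centre of its underside; its top, where the piece stands, is 4 mm higher.
- pad_neck: Round cork pad, 72 mm diameter, 4 mm thick, fixed on the plank: the one on which the bottle top stands at the start, so it keeps that piece's first place after the piece is gone (the four pads look alike). Origin at the centre of its underside; its top, where the piece stands, is 4 mm higher.
- plank: The starting rack: a fixed flat brown plank, 84 mm (x) by 336 mm (y), top 18 mm above the bench, with four cork pads in a row along its y axis at y = -123, -41, +41 and +123 mm (82 mm apart), x = 0. Origin at the centre of its underside, on the bench; y along the row, z up.
- tray: The rack to fill: fixed wooden tray, dark floor, 90 mm (x) by 336 mm (y); four compartments along its y axis, centres at x = 0, y = -123, -41, +41, +123 mm, each 74 mm square inside; floor 10 mm above the bench; strips 8 mm wide rise 6 mm above the floor. Origin: centre of its underside, on the bench; z up. Its y axis points as the plank's within 0.25 rad; either rack may be nearer the robot.
- disc: Bystander, not to be disturbed: reddish-brown grinding disc lying flat on the bench, 110 mm diameter, 6 mm thick; origin at the centre of its underside.
- screwdriver_grip (a point): Bystander, not to be disturbed: screwdriver lying on the bench; point on its handle.
- paste: Bystander, not to be disturbed: jar of polishing paste, 60 mm diameter, 80 mm high, standing on the bench; origin at the centre of its underside.
There are look-alikes about, which are no part of the job. Leave any yellow look-alike of the part that bears short_center alone. What is shaped like the part that bears slim_center but red is not meant.

How it is judged:
At the end, for the whole second after the job is handed in: Each piece stands in the tray compartment mirroring its first place on the plank, axis within 15 mm of the compartment centre along each tray axis (anywhere inside the strips), foot within 4 mm of the floor height, upright within 0.1 rad, released and at rest (((y of pad_tall in the frame of plank between -0.143 and -0.103 m and y of tall_center in the frame of tray between 0.108 and 0.138 m) or (y of pad_tall in the frame of plank between -0.061 and -0.021 m and y of tall_center in the frame of tray between 0.026 and 0.056 m) or (y of pad_tall in the frame of plank between 0.021 and 0.061 m and y of tall_center in the frame of tray between -0.056 and -0.026 m) or (y of pad_tall in the frame of plank between 0.103 and 0.143 m and y of tall_center in the frame of tray between -0.138 and -0.108 m)) and x of tall_center in the frame of tray between -0.015 and 0.015 m and z of tall_center in the frame of tray between 0.066 and 0.074 m and angle between each of tall_center, short_center, slim_center, neck_center's own z axis and vertical below 0.1 rad and linear speed of each of tall, short, slim, neck below 0.02 m/s and angular speed of each of tall, short, slim, neck below 0.1 rad/s and contact force between each of tall, short, slim, neck and the fingers below 0.05 N and ((y of pad_short in the frame of plank between -0.143 and -0.103 m and y of short_center in the frame of tray between 0.108 and 0.138 m) or (y of pad_short in the frame of plank between -0.061 and -0.021 m and y of short_center in the frame of tray between 0.026 and 0.056 m) or (y of pad_short in the frame of plank between 0.021 and 0.061 m and y of short_center in the frame of tray between -0.056 and -0.026 m) or (y of pad_short in the frame of plank between 0.103 and 0.143 m and y of short_center in the frame of tray between -0.138 and -0.108 m)) and x of short_center in the frame of tray between -0.015 and 0.015 m and z of short_center in the frame of tray between 0.041 and 0.049 m and ((y of pad_slim in the frame of plank between -0.143 and -0.103 m and y of slim_center in the frame of tray between 0.108 and 0.138 m) or (y of pad_slim in the frame of plank between -0.061 and -0.021 m and y of slim_center in the frame of tray between 0.026 and 0.056 m) or (y of pad_slim in the frame of plank between 0.021 and 0.061 m and y of slim_center in the frame of tray between -0.056 and -0.026 m) or (y of pad_slim in the frame of plank between 0.103 and 0.143 m and y of slim_center in the frame of tray between -0.138 and -0.108 m)) and x of slim_center in the frame of tray between -0.015 and 0.015 m and z of slim_center in the frame of tray between 0.0535 and 0.0615 m and ((y of pad_neck in the frame of plank between -0.143 and -0.103 m and y of neck_center in the frame of tray between 0.108 and 0.138 m) or (y of pad_neck in the frame of plank between -0.061 and -0.021 m and y of neck_center in the frame of tray between 0.026 and 0.056 m) or (y of pad_neck in the frame of plank between 0.021 and 0.061 m and y of neck_center in the frame of tray between -0.056 and -0.026 m) or (y of pad_neck in the frame of plank between 0.103 and 0.143 m and y of neck_center in the frame of tray between -0.138 and -0.108 m)) and x of neck_center in the frame of tray between -0.015 and 0.015 m and z of neck_center in the frame of tray between 0.061 and 0.069 m); the robot touches nothing.
It fails at once if a piece tips over (leans more than 0.6 rad) (angle between any of tall_center, short_center, slim_center, neck_center's own z axis and vertical above 0.6 rad).
It fails at once if a piece is dropped or slammed into the tray (faster than 0.5 m/s when less than 20 mm above the tray floor) ((z of tall_center in the frame of tray below 0.09 m and x of tall_center in the frame of tray between -0.05 and 0.05 m and y of tall_center in the frame of tray between -0.17 and 0.17 m and linear speed of tall above 0.5 m/s) or (z of short_center in the frame of tray below 0.065 m and x of short_center in the frame of tray between -0.05 and 0.05 m and y of short_center in the frame of tray between -0.17 and 0.17 m and linear speed of short above 0.5 m/s) or (z of slim_center in the frame of tray below 0.0775 m and x of slim_center in the frame of tray between -0.05 and 0.05 m and y of slim_center in the frame of tray between -0.17 and 0.17 m and linear speed of slim above 0.5 m/s) or (z of neck_center in the frame of tray below 0.085 m and x of neck_center in the frame of tray between -0.05 and 0.05 m and y of neck_center in the frame of tray between -0.17 and 0.17 m and linear speed of neck above 0.5 m/s)).
It fails at once if the disc, the screwdriver or the jar is moved by more than 20 mm (distance of any of disc, screwdriver_grip, paste from where it was at the start of the episode above 0.02 m).
It also fails if it takes over 96 s, if anything falls off the work surface, if the arm or the gripper's body presses on something with over 40 N, if the wrist force passes 120 N, or if a joint passes its speed limit or range.

## Working session

There is one attempt and no reset: what is moved stays moved. The work goes in short steps, Python scripts to look and compute and a tool call to move; the robot and the scene stay as the last step left them, time stands still between calls to the robot, and variables do not carry over. Pictures are saved under pics/ and viewed, at most 14 in all, crops included, and the job is handed in when it is done.

Besides the shell and the picture viewer there is one more tool, called after "Call:" as name(argument=value, ...) on one line, values as JSON. move_arm: Moves the arm, as the interface text tells. Its arguments: {"type":"object","properties":{"rows":{"type":"array","items":{"type":"array"}},"jaw":{"type":"number"},"newtons":{"type":"number"}},"required":["rows"]}

```bash
mkdir -p pics; ls
python3 - <<'E'
from workcell import bot
import cv2,numpy as np,pickle
s=bot.read_state();print(s)
d={}
for n in("scene","top"):
    f=bot.grab_frame(n);d[n]=f;cv2.imwrite(f"pics/{n}0.png",f["pixels"]);print(n,f["fx"],f["cx"],f["cy"],np.round(f["view"],3).tolist())
pickle.dump(d,open("f0.pkl","wb"))
E
```

```text
pics
{'time': 0.0, 'joint_pos': array([ 9.97418246e-01,  2.59220513e-01,  2.07509526e-02,  1.33370548e+00,
       -3.41733539e-05,  1.41818515e+00]), 'qd': array([-1.26730076e-03, -8.94788743e-04,  1.81796544e-03, -8.05058597e-04,
       -1.03269838e-03,  1.87972198e-05]), 'effort': array([ 1.41813212e-03, -5.55645776e+01,  3.44527709e+01,  1.38305689e-02,
       -2.63104557e-04, -2.26521615e-05]), 'eef_pos': array([0.22451547, 0.50177499, 0.23064653]), 'orientation': array([ 2.08834851e-01,  9.77950678e-01, -6.50502017e-04, -2.28799646e-04]), 'ft_force': array([-0.43924729,  0.10710172, -0.52517814]), 'ft_torque': array([ 0.01217863, -0.00629572,  0.0296013 ]), 'finger_force': 0.0, 'finger_gap': 0.08538518576902865}
scene 443.69172797650765 317.9083448351158 240.03041417315663 [[0.67, 0.742, -0.014, -0.36], [0.584, -0.539, -0.606, -0.278], [-0.458, 0.398, -0.795, 1.213], [0.0, 0.0, 0.0, 1.0]]
top 541.5133827263994 316.4857447038892 237.06402906825696 [[-0.002, -1.0, -0.004, -0.005], [-0.979, 0.002, -0.205, 0.546], [0.205, 0.003, -0.979, 1.087], [0.0, 0.0, 0.0, 1.0]]
```

View pics/top0.png

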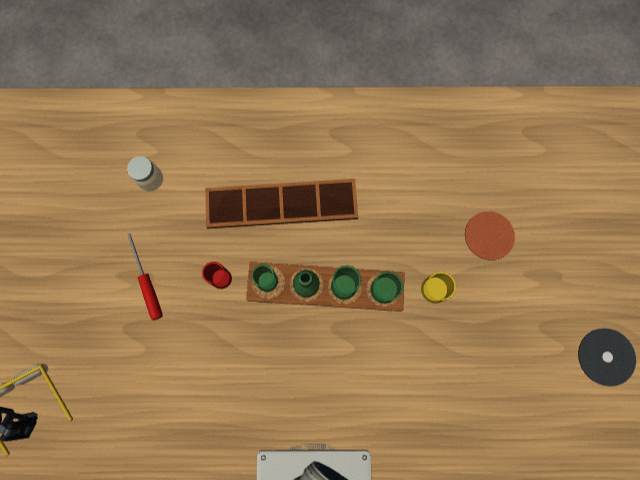

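View pics/scene0.png

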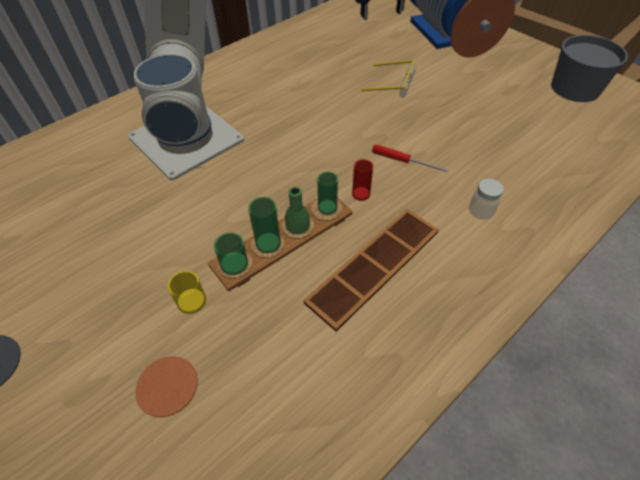

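Top view, left to right on the plank: slim (265,278), neck (306,282), tall (346,281), short (386,288), all green. The red slim look-alike is at (217,275) and the yellow short one at (438,287); both stand off the plank and aren't meant. The tray is at (281,203), further from the robot than the plank. I'll confirm in an enlarged crop.

Run:
```python
import cv2,pickle
p=pickle.load(open("f0.pkl","rb"))["top"]["pixels"]
cv2.imwrite("pics/crop0.png",cv2.resize(p[170:320,200:400+10],(0,0),fx=3.8,fy=3.8,interpolation=cv2.INTER_CUBIC))
```

```text
(no output)
```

View pics/crop0.png

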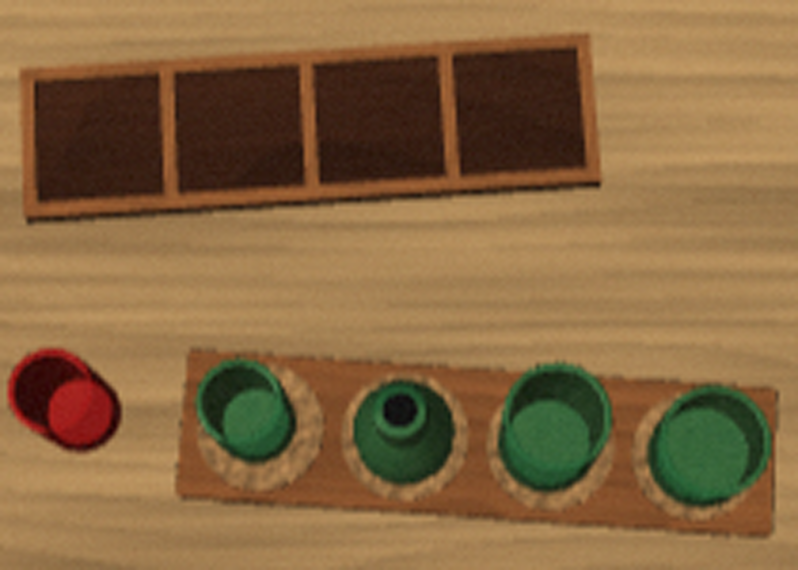

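The crop confirms the four green pieces on the cork pads. Tray corners (crop px) are (22,70), (588,34), (601,183), (28,217). Plank corners are (190,350), (778,388), (773,536), (178,497). Rim centres: slim (240,403), neck (402,409), tall (557,418), short (709,446).

```bash
cat > h.py <<'E'
import numpy as np
def ray(f,u,v,z):
    R=f["view"][:3,:3];t=f["view"][:3,3];c=-R.T@t
    d=R.T@np.array([(u-f["cx"])/f["fx"],(v-f["cy"])/f["fy"],1]);return c+d*(z-c[2])/d[2]
def proj(f,p):
    q=f["view"][:3,:3]@np.asarray(p)+f["view"][:3,3];return np.array([f["fx"]*q[0]/q[2]+f["cx"],f["fy"]*q[1]/q[2]+f["cy"]])
E
python3 - <<'E'
from h import *;import pickle
f=pickle.load(open("f0.pkl","rb"))["top"]
c=lambda x,y,z:ray(f,200+(x+.5)/3.8-.5,170+(y+.5)/3.8-.5,z)
P=lambda L,z:np.array([c(x,y,z)[:2] for x,y in L])
for n,L,z in(("plank",[(190,350),(778,388),(773,536),(178,497)],.018),("tray",[(22,70),(588,34),(601,183),(28,217)],.016)):
    q=P(L,z);m=q.mean(0);d=(q[0]+q[3]-q[1]-q[2])/2;y=d/np.linalg.norm(d)
    print(n,m.round(4),"len",np.linalg.norm(d).round(4),"w",np.linalg.norm(q[0]-q[3]).round(3),np.linalg.norm(q[1]-q[2]).round(3),"yaw",np.arctan2(-y[0],y[1]).round(4))
    for k in(.123,.041,-.041,-.123):print("  ",k,(m+k*y).round(4))
for n,x,y,z in(("slim",240,403,.117),("neck",402,409,.132),("tall",557,418,.142),("short",709,446,.092)):print(n,c(x,y,z).round(4))
from workcell import bot
for n,u,v,z in (("red",212,270,.095),("yellow",440,285,.07),("jar",140,168,.08)):print(n,ray(f,u,v,z).round(3))
f=bot.grab_frame("wrist");print({k:v for k,v in f.items() if k!="pixels"})
E
```

```text
plank [ 0.4471 -0.0257] len 0.3344 w 0.084 0.084 yaw -0.0673
   0.123 [0.4553 0.0971]
   0.041 [0.4498 0.0152]
   -0.041 [ 0.4443 -0.0666]
   -0.123 [ 0.4388 -0.1484]
tray [0.633 0.072] len 0.333 w 0.089 0.091 yaw 0.0609
   0.123 [0.6255 0.1948]
   0.041 [0.6305 0.113 ]
   -0.041 [0.6355 0.0311]
   -0.123 [ 0.6405 -0.0507]
slim [0.4561 0.0995 0.117 ]
neck [0.4508 0.0151 0.132 ]
tall [ 0.4447 -0.0634  0.142 ]
short [ 0.4361 -0.146   0.092 ]
red [0.471 0.204 0.095]
yellow [ 0.443 -0.259  0.07 ]
jar [0.692 0.369 0.08 ]
{'fx': 371.64829954431775, 'fy': 371.64829954431775, 'cx': 316.96871903191095, 'cy': 238.47366168837573, 'T_tool_cam': array([[ 1.18017374e-03, -9.46706132e-01, -3.22096425e-01,
         8.39217676e-02],
       [ 9.99999113e-01,  9.18649535e-04,  9.63939752e-04,
        -4.82644014e-04],
       [-6.16673942e-04, -3.22097277e-01,  9.46706377e-01,
        -1.42303925e-01],
       [ 0.00000000e+00,  0.00000000e+00,  0.00000000e+00,
         1.00000000e+00]])}
```

Call:
move_arm(rows=[[[0.047, -0.144, 0], -0.0458], [[0.047, -0.144, 0], -0.0458], [[0.047, -0.144, 0], -0.0458], [[0.047, -0.144, 0], -0.0458], [[0.047, -0.144, 0], -0.0458], [[0.047, -0.144, 0], -0.0458], [[0.047, -0.144, 0], -0.0458], [[0.047, -0.144, 0], -0.0458], [[0.047, -0.144, 0], -0.0458], [[0.047, -0.144, 0], -0.0458], [[0.047, -0.144, 0], -0.0458], [[0.047, -0.144, 0], -0.0458]], jaw=0, newtons=30)

```text
time: 1.35
eef_pos: [0.3657, 0.0685, 0.2313]
orientation: [0.709, 0.705, 0.0, 0.0]
ft_force: [0.0, 0.5, 0.1]
finger_gap: 0.0854
finger_force: 0.0
```

Call:
move_arm(rows=[[[0.047, -0.144, 0], 0], [[0.047, -0.144, 0], 0], [[0.047, -0.144, 0], 0], [[0.047, -0.144, 0], 0], [[0.047, -0.144, 0], 0], [[0.047, -0.144, 0], 0], [[0, 0, 0], 0], [[0, 0, 0], 0], [[0, 0, 0], 0], [[0, 0, 0], 0]])

```text
time: 2.35
eef_pos: [0.4359, -0.145, 0.2314]
orientation: [0.707, 0.707, 0.0, 0.0]
ft_force: [-0.3, -0.1, -0.6]
finger_gap: 0.0854
finger_force: 0.0
```

Run:
```python
from workcell import bot
import cv2,numpy as np,pickle
s=bot.read_state();f=bot.grab_frame("wrist");pickle.dump((s,f),open("w1.pkl","wb"));cv2.imwrite("pics/w1.png",f["pixels"]);print(s["eef_pos"],s["orientation"])
```

```text
[ 0.43588477 -0.14503947  0.23144479] [7.07061601e-01 7.07151955e-01 5.28465441e-05 3.99106663e-05]
```

View pics/w1.png

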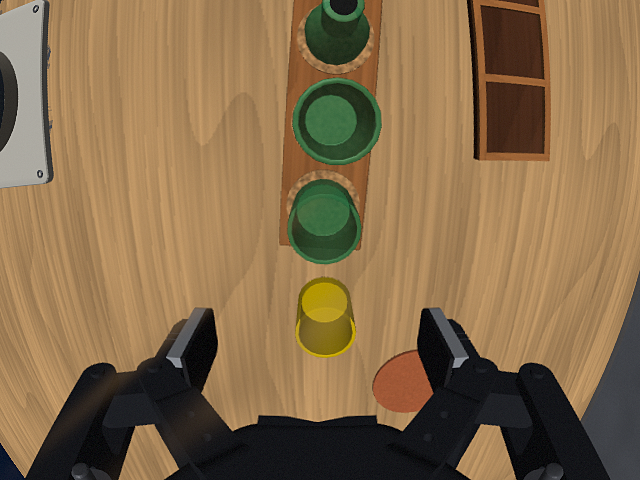

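The wrist view shows the short rim centred at about (325,227) and the tall rim at about (337,121). The yellow look-alike at (326,318) stands off the plank. I'll check these against the top-view estimates.

```bash
cat >> h.py <<'E'
from scipy.spatial.transform import Rotation as Ro
def wray(s,f,u,v,z):
    d=np.array([u-f["cx"],v-f["cy"]]);r=np.hypot(*d);a=r/f["fx"];c=np.r_[d/r*np.sin(a),np.cos(a)]
    T=f["T_tool_cam"];R=Ro.from_quat(s["orientation"]).as_matrix()
    o=s["eef_pos"]+R@T[:3,3];w=R@T[:3,:3]@c;return o+w*(z-o[2])/w[2]
E
python3 - <<'E'
from h import *;import pickle
s,f=pickle.load(open("w1.pkl","rb"))
for n,u,v,z in(("short",325,227,.092),("tall",337,121,.142),("neck",343,4,.132),("traycorner",474,159,.016),("traycorner2",549,160,.016)):print(n,wray(s,f,u,v,z).round(4))
E
```

```text
short [ 0.4414 -0.1482  0.092 ]
tall [ 0.4472 -0.0647  0.142 ]
neck [0.4514 0.0139 0.132 ]
traycorner [ 0.5953 -0.0978  0.016 ]
traycorner2 [ 0.6909 -0.0919  0.016 ]
```

Call:
move_arm(rows=[[[0.012, -0.012, -0.1], 0], [[0, 0, -0.12], 0], [[0, 0, -0.12], 0], [[0, 0, -0.12], 0], [[0, 0, -0.1], 0], [[0, 0, -0.08], 0], [[0, 0, -0.06], 0], [[0, 0, -0.028], 0], [[0, 0, 0], 0], [[0, 0, 0], 0]])

```text
time: 3.4
eef_pos: [0.4395, -0.1489, 0.0499]
orientation: [0.707, 0.707, 0.0, 0.0]
ft_force: [0.0, 1.0, 0.3]
finger_gap: 0.0851
finger_force: 0.0
```

Call:
move_arm(rows=[[[0, 0, 0], 0], [[0, 0, 0], 0], [[0, 0, 0], 0], [[0, 0, 0], 0], [[0, 0, 0], 0], [[0, 0, 0], 0], [[0, 0, 0], 0], [[0, 0, 0], 0], [[0, 0, 0], 0], [[0, 0, 0], 0]], jaw=1, newtons=30)

```text
time: 4.4
eef_pos: [0.4398, -0.1492, 0.0503]
orientation: [0.708, 0.707, 0.0, 0.001]
ft_force: [-0.2, 1.5, 6.7]
finger_gap: 0.0601
finger_force: 31.3
```

Call:
move_arm(rows=[[[0, 0, 0.04], 0], [[0, 0, 0.08], 0], [[0, 0, 0.1], 0], [[0.05, 0, 0.06], 0], [[0.1, 0, 0], 0], [[0.1, 0.02, 0], 0], [[0.1, 0.06, 0], 0], [[0.1, 0.1, 0], 0], [[0.09, 0.12, 0], 0], [[0.07, 0.12, 0], 0], [[0.05, 0.12, 0], 0], [[0.043, 0.12, 0], 0]])

```text
time: 5.6
eef_pos: [0.6154, 0.0173, 0.1197]
orientation: [0.707, 0.707, -0.0, -0.0]
ft_force: [0.2, -0.5, -1.5]
finger_gap: 0.0601
finger_force: 33.3
```

Call:
move_arm(rows=[[[0.02, 0.12, 0], 0], [[0.02, 0.12, 0], 0], [[0, 0.12, 0], 0], [[0, 0.12, 0], 0], [[0, 0.1, 0], 0], [[0, 0.08, 0], 0], [[0, 0.052, 0], 0], [[0, 0, -0.08], 0], [[0, 0, -0.08], 0], [[0, 0, -0.06], 0], [[0, 0, 0], 0], [[0, 0, 0], 0]])

```text
time: 6.8
eef_pos: [0.625, 0.1937, 0.0648]
orientation: [0.708, 0.707, -0.0, -0.0]
ft_force: [-0.1, -0.2, -2.0]
finger_gap: 0.0598
finger_force: 33.4
```

Run:
```python
from workcell import bot
import cv2,numpy as np,pickle
s=bot.read_state();f=bot.grab_frame("wrist");g=bot.grab_frame("top");pickle.dump((s,f,g),open("w2.pkl","wb"));
cv2.imwrite("pics/w2.png",np.vstack([f["pixels"][:300],cv2.resize(g["pixels"][160:320,180:420],(640,300))]));print(s["eef_pos"],s["orientation"],s["ft_force"],s["finger_gap"])
```

```text
[0.62504272 0.19372861 0.06478476] [ 7.07614744e-01  7.06598443e-01 -1.20764701e-04 -2.11676250e-05] [-0.08154393 -0.23987087 -1.99203209] 0.05978878578895795
```

View pics/w2.png

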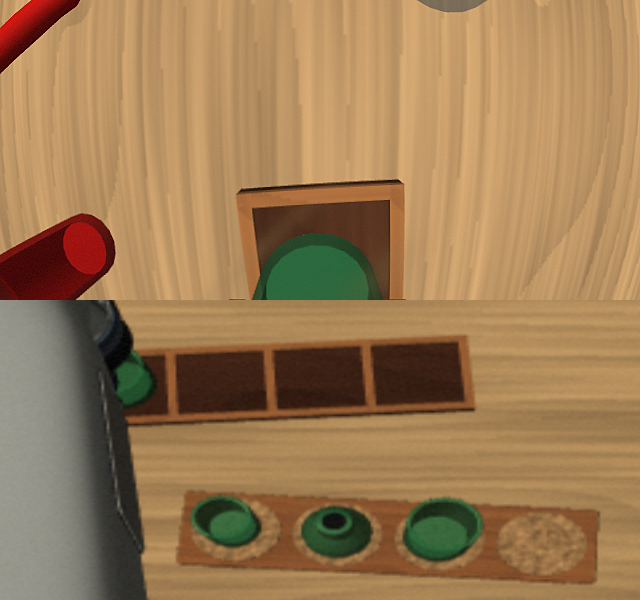

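The short tumbler hangs over the leftmost compartment and looks centred. The tray end's top corners are near (238,194) and (404,184). I'll check them.

Run:
```python
from h import *;import pickle
s,f,g=pickle.load(open("w2.pkl","rb"))
for u,v in((238,194),(404,184)):print(wray(s,f,u,v,.016).round(4))
print("foot far edge",wray(s,f,316,234,.0365).round(4))
m=np.array([.633,.072]);a=.0609;x=np.array([np.cos(a),np.sin(a)]);y=np.array([-np.sin(a),np.cos(a)])
print(m+.168*y-.045*x,m+.168*y+.045*x)
```

```text
[0.5821 0.2367 0.016 ]
[0.6702 0.2422 0.016 ]
foot far edge [0.6236 0.221  0.0365]
[0.57785855 0.23694975] [0.6676917  0.24242736]
```

Call:
move_arm(rows=[[[0.008, 0.006, 0], 0], [[0, 0, -0.03], 0], [[0, 0, -0.03], 0], [[0, 0, -0.02], 0], [[0, 0, -0.012], 0], [[0, 0, -0.008], 0], [[0, 0, -0.004], 0], [[0, 0, 0], 0], [[0, 0, 0], 0]])

```text
time: 7.8
eef_pos: [0.6271, 0.1955, 0.0385]
orientation: [0.707, 0.707, 0.0, 0.0]
ft_force: [-0.4, 0.4, -2.7]
finger_gap: 0.0598
finger_force: 33.5
```

Call:
move_arm(rows=[[[0, 0, -0.004], 0], [[0, 0, -0.003], 0], [[0, 0, 0], 0], [[0, 0, 0], 0]])

```text
time: 8.2
eef_pos: [0.6271, 0.1956, 0.0384]
orientation: [0.707, 0.707, 0.001, 0.001]
ft_force: [-6.2, -0.5, 13.0]
finger_gap: 0.06
finger_force: 34.5
```

Call:
move_arm(rows=[[[0, 0, 0.004], 0], [[0, 0, 0], 0], [[0, 0, 0], 0], [[0, 0, 0], 0], [[0, 0, 0], 0], [[0, 0, 0], 0], [[0, 0, 0], 0]], jaw=0)

```text
time: 8.9
eef_pos: [0.6269, 0.1955, 0.0375]
orientation: [0.707, 0.707, -0.0, -0.0]
ft_force: [-0.1, -0.2, 0.5]
finger_gap: 0.0856
finger_force: 0.0
```

Call:
move_arm(rows=[[[0, 0, 0.06], 0], [[0, 0, 0.12], 0], [[0, 0, 0.16], 0], [[0, 0, 0.16], 0], [[0, 0, 0.16], 0], [[0, 0, 0.1], 0], [[-0.03, -0.08, 0], 0], [[-0.06, -0.1, 0], 0], [[-0.08, -0.12, 0], 0], [[-0.08, -0.12, 0], 0], [[-0.08, -0.12, 0], 0], [[-0.08, -0.12, 0], 0]])

```text
time: 10.1
eef_pos: [0.5234, 0.0295, 0.2276]
orientation: [0.707, 0.707, 0.0, 0.0]
ft_force: [0.6, -0.0, 0.1]
finger_gap: 0.0856
finger_force: 0.0
```

Call:
move_arm(rows=[[[-0.1, -0.12, 0], 0], [[-0.1, -0.12, 0], 0], [[-0.08, -0.1, 0], 0], [[-0.034, -0.042, -0.05], 0], [[0, 0, -0.1], 0], [[0, 0, -0.12], 0], [[0, 0, -0.1], 0], [[0, 0, -0.08], 0], [[0, 0, -0.06], 0], [[0, 0, -0.035], 0], [[0, 0, 0], 0], [[0, 0, 0], 0]])

```text
time: 11.3
eef_pos: [0.4462, -0.0651, 0.0918]
orientation: [0.707, 0.707, 0.0, 0.0]
ft_force: [-0.5, -0.3, 0.7]
finger_gap: 0.0853
finger_force: 0.0
```

Call:
move_arm(rows=[[[0, 0, 0], 0], [[0, 0, 0], 0], [[0, 0, 0], 0], [[0, 0, 0], 0], [[0, 0, 0], 0], [[0, 0, 0], 0], [[0, 0, 0], 0], [[0, 0, 0], 0], [[0, 0, 0], 0], [[0, 0, 0], 0]], jaw=1)

```text
time: 12.3
eef_pos: [0.4466, -0.0652, 0.0922]
orientation: [0.707, 0.707, 0.0, 0.001]
ft_force: [0.7, 0.1, 6.4]
finger_gap: 0.0562
finger_force: 31.0
```

Run:
```python
from workcell import bot
import cv2,numpy as np,pickle
s=bot.read_state();g=bot.grab_frame("top");pickle.dump((s,g),open("t3.pkl","wb"));
cv2.imwrite("pics/t3.png",cv2.resize(g["pixels"][165:315,200:400],(800,600),interpolation=2))
```

```text
(no output)
```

View pics/t3.png

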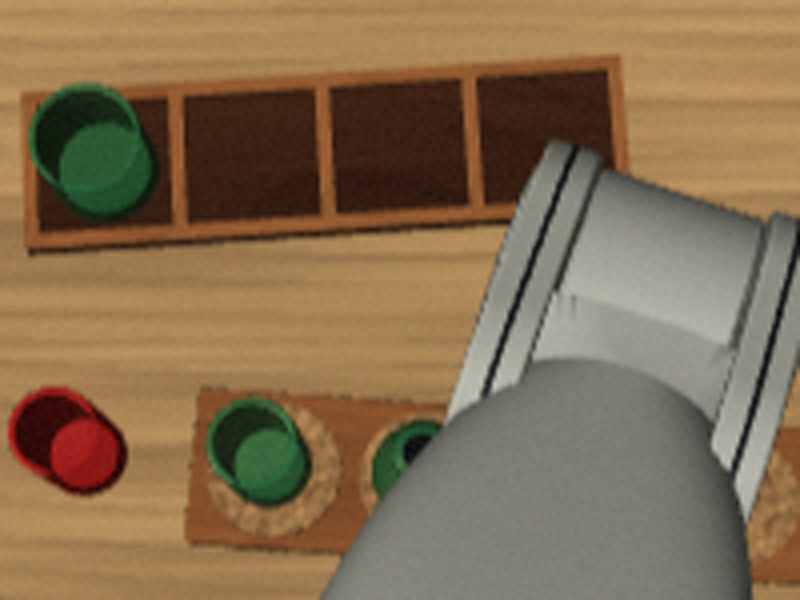

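The short tumbler stands upright, centred in the leftmost compartment at (105,160). Tall is gripped (gap 56 mm). Next I carry it to the second compartment from the left.

Call:
move_arm(rows=[[[0, 0, 0.04], 0], [[0, 0, 0.08], 0], [[0, 0, 0.1], 0], [[0.05, 0, 0.06], 0], [[0.1, 0, 0], 0], [[0.12, 0, 0], 0], [[0.12, 0.04, 0], 0], [[0.1, 0.08, 0], 0], [[0.1, 0.11, 0], 0], [[0.08, 0.12, 0], 0], [[0.05, 0.12, 0], 0], [[0.02, 0.11, 0], 0]])

```text
time: 13.55
eef_pos: [0.6317, 0.0814, 0.1612]
orientation: [0.707, 0.707, -0.0, -0.0]
ft_force: [0.1, -0.6, -2.0]
finger_gap: 0.056
finger_force: 32.4
```

Call:
move_arm(rows=[[[0, 0.08, 0], 0], [[0, 0.052, 0], 0], [[0, 0, 0], 0], [[0, 0, -0.06], 0], [[0, 0, -0.08], 0], [[0, 0, -0.06], 0], [[0, 0, -0.03], 0], [[0, 0, -0.03], 0], [[0, 0, -0.025], 0], [[0, 0, -0.02], 0], [[0, 0, 0], 0], [[0, 0, 0], 0]])

```text
time: 14.75
eef_pos: [0.631, 0.113, 0.0853]
orientation: [0.707, 0.707, 0.0, 0.0]
ft_force: [1.2, 0.8, -1.2]
finger_gap: 0.0561
finger_force: 32.4
```

Run:
```python
from workcell import bot
import cv2,numpy as np,pickle
s=bot.read_state();g=bot.grab_frame("wrist");pickle.dump((s,g),open("w4.pkl","wb"));
cv2.imwrite("pics/w4.png",g["pixels"][:420])
```

```text
(no output)
```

View pics/w4.png

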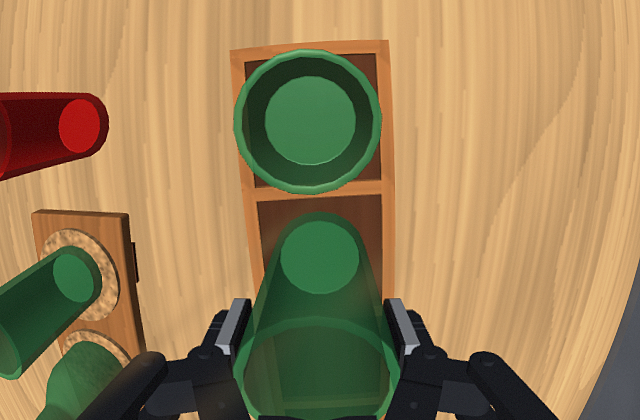

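Short is upright in its compartment at (310,120). Tall's foot at (320,258) lies midway between the strips, so I lower it.

Call:
move_arm(rows=[[[0, 0, -0.008], 0], [[0, 0, -0.008], 0], [[0, 0, -0.004], 0], [[0, 0, -0.004], 0], [[0, 0, 0], 0], [[0, 0, 0], 0]])

```text
time: 15.4
eef_pos: [0.631, 0.113, 0.0801]
orientation: [0.707, 0.707, 0.0, 0.0]
ft_force: [-2.0, -0.2, 7.8]
finger_gap: 0.0563
finger_force: 32.3
```

Call:
move_arm(rows=[[[0, 0, 0.003], 0], [[0, 0, 0], 0], [[0, 0, 0], 0], [[0, 0, 0], 0], [[0, 0, 0], 0], [[0, 0, 0], 0], [[0, 0, 0], 0]], jaw=0)

```text
time: 16.1
eef_pos: [0.6309, 0.113, 0.0797]
orientation: [0.707, 0.707, -0.0, -0.0]
ft_force: [-0.6, 0.7, -0.8]
finger_gap: 0.0855
finger_force: 0.0
```

Call:
move_arm(rows=[[[0, 0, 0.06], 0], [[0, 0, 0.12], 0], [[0, 0, 0.14], 0], [[0, 0, 0.12], 0], [[-0.1, -0.05, 0], 0], [[-0.12, -0.07, 0], 0], [[-0.12, -0.07, 0], 0], [[-0.12, -0.07, 0], 0], [[-0.12, -0.07, 0], 0], [[-0.1, -0.05, 0], 0], [[-0.04, -0.013, 0], 0], [[0, 0, 0], 0]])

```text
time: 17.3
eef_pos: [0.4504, 0.0145, 0.1903]
orientation: [0.708, 0.706, 0.0, 0.0]
ft_force: [0.1, 0.3, 0.3]
finger_gap: 0.0854
finger_force: 0.0
```

Run:
```python
from workcell import bot
import cv2,numpy as np,pickle
s=bot.read_state();g=bot.grab_frame("wrist");pickle.dump((s,g),open("w5.pkl","wb"));print(s["eef_pos"])
cv2.imwrite("pics/w5.png",g["pixels"])
```

```text
[0.45037471 0.01453874 0.19033586]
```

View pics/w5.png

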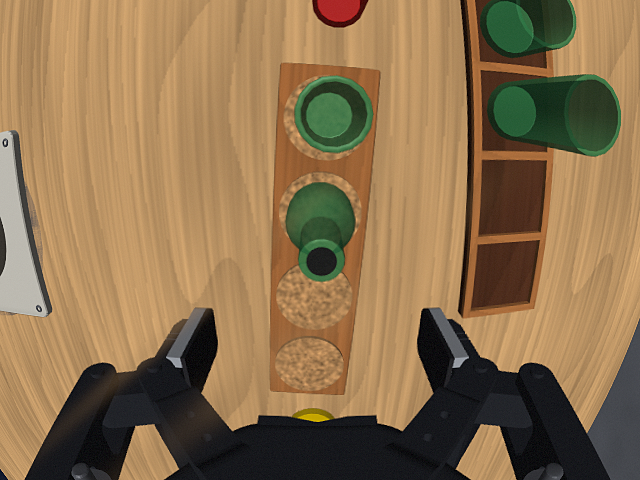

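Short and tall stand in the tray, with feet at (511,27) and (516,111). The neck top is at (321,260) and the slim rim at (334,114).

Run:
```python
from h import *;import pickle
s,f=pickle.load(open("w5.pkl","rb"))
for n,u,v,z in(("neck",321,260,.132),("slim",334,114,.117),("tall foot",516,111,.012),("short foot",511,27,.012),("end",465,317,.016),("end",534,308,.016)):print(n,wray(s,f,u,v,z).round(4))
```

```text
neck [0.4518 0.0161 0.132 ]
slim [0.4593 0.0991 0.117 ]
tall foot [0.6355 0.1139 0.012 ]
short foot [0.6294 0.1949 0.012 ]
end [ 0.6047 -0.0972  0.016 ]
end [ 0.6917 -0.0923  0.016 ]
```

Call:
move_arm(rows=[[[0.004, 0, -0.06], 0], [[0, 0, -0.08], 0], [[0, 0, -0.08], 0], [[0, 0, -0.08], 0], [[0, 0, -0.06], 0], [[0, 0, -0.04], 0], [[0, 0, 0], 0], [[0, 0, 0], 0]])

```text
time: 18.15
eef_pos: [0.4526, 0.0149, 0.09]
orientation: [0.707, 0.707, 0.0, 0.0]
ft_force: [0.8, 0.3, -0.7]
finger_gap: 0.0857
finger_force: 0.0
```

Call:
move_arm(rows=[[[0, 0, 0], 0], [[0, 0, 0], 0], [[0, 0, 0], 0], [[0, 0, 0], 0], [[0, 0, 0], 0], [[0, 0, 0], 0], [[0, 0, 0], 0], [[0, 0, 0], 0], [[0, 0, 0], 0], [[0, 0, 0], 0], [[0, 0, 0], 0], [[0, 0, 0], 0]], jaw=1)

```text
time: 19.35
eef_pos: [0.4522, 0.0147, 0.0901]
orientation: [0.708, 0.707, 0.0, 0.0]
ft_force: [0.8, -0.6, 5.4]
finger_gap: 0.0274
finger_force: 33.4
```

Call:
move_arm(rows=[[[0, 0, 0.04], 0], [[0, 0, 0.08], 0], [[0, 0, 0.1], 0], [[0.05, 0, 0.06], 0], [[0.1, 0.01, 0], 0], [[0.12, 0.01, 0], 0], [[0.12, 0.01, 0], 0], [[0.12, 0.01, 0], 0], [[0.1, 0.01, 0], 0], [[0.08, 0.012, 0], 0], [[0.047, 0, 0], 0], [[0, 0, 0], 0]])

```text
time: 20.55
eef_pos: [0.6371, 0.0303, 0.1591]
orientation: [0.707, 0.707, -0.0, -0.0]
ft_force: [-0.3, -0.4, -2.2]
finger_gap: 0.0274
finger_force: 32.7
```

Call:
move_arm(rows=[[[0, 0, -0.06], 0], [[0, 0, -0.08], 0], [[0, 0, -0.06], 0], [[0, 0, -0.03], 0], [[0, 0, -0.03], 0], [[0, 0, -0.025], 0], [[0, 0, -0.02], 0], [[0, 0, 0], 0], [[0, 0, 0], 0]])

```text
time: 21.45
eef_pos: [0.6363, 0.0303, 0.0838]
orientation: [0.707, 0.707, 0.0, 0.0]
ft_force: [-0.4, 0.3, -2.2]
finger_gap: 0.0273
finger_force: 32.7
```

Run:
```python
from workcell import bot
import cv2,numpy as np,pickle
s=bot.read_state();g=bot.grab_frame("wrist");print(s["eef_pos"])
cv2.imwrite("pics/w6.png",g["pixels"][:420])
```

```text
[0.63629035 0.03025776 0.0837837 ]
```

View pics/w6.png

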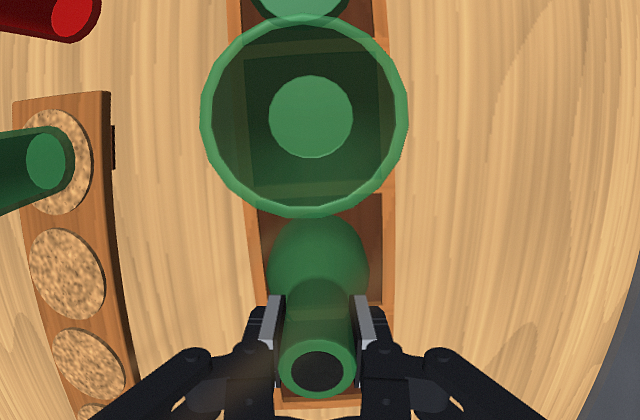

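Tall stands upright and centred at (311,117). The bottle top hangs upright between the strips of the third compartment at (318,270). Lowering it now.

Call:
move_arm(rows=[[[0, 0, -0.008], 0], [[0, 0, -0.008], 0], [[0, 0, -0.006], 0], [[0, 0, -0.004], 0], [[0, 0, 0], 0], [[0, 0, 0], 0]])

```text
time: 22.1
eef_pos: [0.6363, 0.0303, 0.0781]
orientation: [0.707, 0.707, 0.0, 0.0]
ft_force: [-2.0, -0.5, 7.6]
finger_gap: 0.0275
finger_force: 33.6
```

Call:
move_arm(rows=[[[0, 0, 0.003], 0], [[0, 0, 0], 0], [[0, 0, 0], 0], [[0, 0, 0], 0], [[0, 0, 0], 0], [[0, 0, 0], 0], [[0, 0, 0], 0], [[0, 0, 0], 0], [[0, 0, 0], 0]], jaw=0)

```text
time: 23.0
eef_pos: [0.6362, 0.0303, 0.0778]
orientation: [0.707, 0.707, 0.0, 0.0]
ft_force: [0.7, 0.9, 0.7]
finger_gap: 0.0857
finger_force: 0.0
```

Call:
move_arm(rows=[[[0, 0, 0.06], 0], [[0, 0, 0.12], 0], [[0, 0, 0.14], 0], [[0, 0, 0.14], 0], [[-0.1, 0.03, 0], 0], [[-0.12, 0.05, 0], 0], [[-0.12, 0.05, 0], 0], [[-0.12, 0.05, 0], 0], [[-0.12, 0.05, 0], 0], [[-0.1, 0.035, 0], 0], [[-0.036, 0.01, 0], 0], [[0, 0, 0], 0]])

```text
time: 24.2
eef_pos: [0.4567, 0.0993, 0.1934]
orientation: [0.707, 0.707, 0.0, 0.0]
ft_force: [0.7, -0.5, 0.4]
finger_gap: 0.0857
finger_force: 0.0
```

Call:
move_arm(rows=[[[0, 0, -0.06], 0], [[0, 0, -0.1], 0], [[0, 0, -0.1], 0], [[0, 0, -0.1], 0], [[0, 0, -0.08], 0], [[0, 0, -0.05], 0], [[0, 0, -0.03], 0], [[0, 0, 0], 0], [[0, 0, 0], 0]])

```text
time: 25.1
eef_pos: [0.4579, 0.0988, 0.0631]
orientation: [0.708, 0.707, 0.0, 0.0]
ft_force: [0.1, 0.4, 0.1]
finger_gap: 0.0853
finger_force: 0.0
```

Call:
move_arm(rows=[[[0, 0, 0], 0], [[0, 0, 0], 0], [[0, 0, 0], 0], [[0, 0, 0], 0], [[0, 0, 0], 0], [[0, 0, 0], 0], [[0, 0, 0], 0], [[0, 0, 0], 0], [[0, 0, 0], 0], [[0, 0, 0], 0]], jaw=1)

```text
time: 26.1
eef_pos: [0.4576, 0.0991, 0.0634]
orientation: [0.707, 0.707, 0.001, 0.0]
ft_force: [-0.5, 0.2, 6.9]
finger_gap: 0.0457
finger_force: 29.8
```

Call:
move_arm(rows=[[[0, 0, 0.04], 0], [[0, 0, 0.08], 0], [[0, 0, 0.1], 0], [[0, -0.05, 0.06], 0], [[0, -0.1, 0], 0], [[0.02, -0.12, 0], 0], [[0.04, -0.12, 0], 0], [[0.08, -0.1, 0], 0], [[0.12, -0.07, 0], 0], [[0.12, -0.04, 0], 0], [[0.12, 0, 0], 0], [[0.1, 0, 0], 0]])

```text
time: 27.3
eef_pos: [0.6084, -0.0515, 0.133]
orientation: [0.708, 0.706, -0.0, -0.0]
ft_force: [0.6, -0.4, -0.5]
finger_gap: 0.046
finger_force: 31.0
```

Call:
move_arm(rows=[[[0.09, 0, 0], 0], [[0.046, 0, 0], 0], [[0, 0, 0], 0], [[0, 0, -0.06], 0], [[0, 0, -0.08], 0], [[0, 0, -0.06], 0], [[0, 0, -0.03], 0], [[0, 0, -0.03], 0], [[0, 0, -0.025], 0], [[0, 0, -0.02], 0], [[0, 0, 0], 0], [[0, 0, 0], 0]])

```text
time: 28.5
eef_pos: [0.6413, -0.051, 0.0568]
orientation: [0.707, 0.707, 0.0, 0.0]
ft_force: [0.2, -0.4, -0.9]
finger_gap: 0.0459
finger_force: 31.0
```

Run:
```python
from workcell import bot
import cv2,numpy as np,pickle
s=bot.read_state();g=bot.grab_frame("wrist");print(s["eef_pos"])
cv2.imwrite("pics/w7.png",g["pixels"][:420])
```

```text
[ 0.64127803 -0.05098272  0.0567869 ]
```

View pics/w7.png

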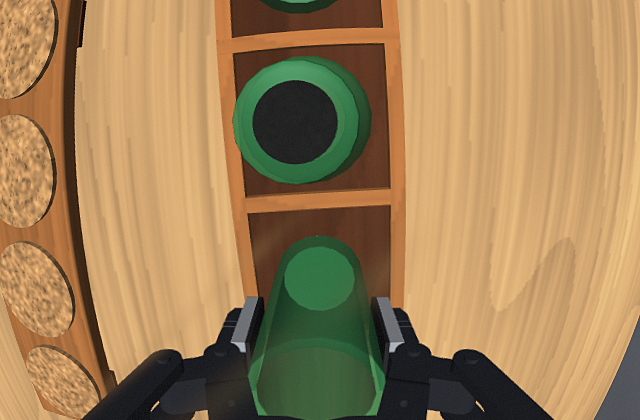

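The bottle top stands in its compartment at (303,120). The slim tumbler's foot at (320,273) is midway across the last compartment. Lowering it.

Call:
move_arm(rows=[[[0, 0, -0.008], 0], [[0, 0, -0.008], 0], [[0, 0, -0.005], 0], [[0, 0, -0.004], 0], [[0, 0, 0], 0], [[0, 0, 0], 0]])

```text
time: 29.15
eef_pos: [0.6415, -0.0511, 0.0512]
orientation: [0.707, 0.707, 0.0, 0.001]
ft_force: [-1.6, 0.7, 6.5]
finger_gap: 0.0458
finger_force: 29.6
```

Call:
move_arm(rows=[[[0, 0, 0.003], 0], [[0, 0, 0], 0], [[0, 0, 0], 0], [[0, 0, 0], 0], [[0, 0, 0], 0], [[0, 0, 0], 0], [[0, 0, 0], 0], [[0, 0, 0], 0]], jaw=0)

```text
time: 29.95
eef_pos: [0.6412, -0.051, 0.051]
orientation: [0.707, 0.707, -0.0, -0.0]
ft_force: [-0.0, -0.5, 0.8]
finger_gap: 0.0858
finger_force: 0.0
```

Call:
move_arm(rows=[[[0, 0, 0.06], 0], [[0, 0, 0.12], 0], [[0, 0, 0.14], 0], [[0, 0, 0.14], 0], [[0, 0, 0.14], 0], [[-0.1, -0.1, 0], 0], [[-0.14, -0.12, 0], 0], [[-0.14, -0.12, 0], 0], [[-0.14, -0.12, 0], 0], [[-0.1, -0.1, 0], 0], [[0, 0, 0], 0], [[0, 0, 0], 0]])

```text
time: 31.15
eef_pos: [0.4859, -0.1916, 0.2014]
orientation: [0.708, 0.706, 0.0, 0.0]
ft_force: [0.6, 1.3, -0.0]
finger_gap: 0.0855
finger_force: 0.0
```

Run:
```python
from workcell import bot
import cv2,numpy as np,pickle
s=bot.read_state();g=bot.grab_frame("top");print(s["eef_pos"])
cv2.imwrite("pics/t8.png",cv2.resize(g["pixels"][110:320,120:400],(800,600),interpolation=2))
```

```text
[ 0.4859164  -0.1915554   0.20141927]
```

View pics/t8.png

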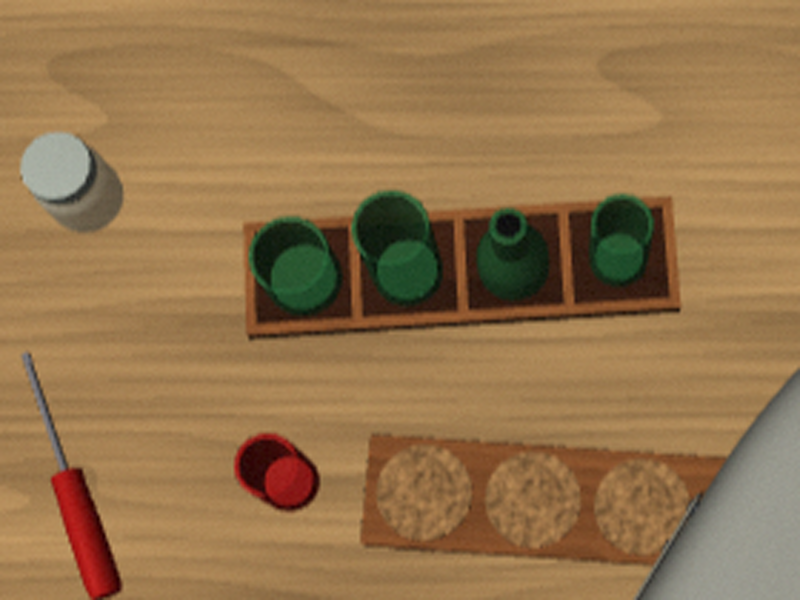

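All four pieces stand upright in the tray in mirrored order: short (300,270), tall (405,265), neck (512,260), slim (618,255). The red look-alike, jar and screwdriver haven't moved. Handing in.

```bash
python3 -c "
from workcell import bot
print(bot.finish_job())"
```

```text
the job is handed in; nothing more can be done
None
```

I moved all four bottle pieces into the tray in reverse order and handed the job in. In the last picture they all stood upright in their compartments, and the jar and screwdriver had not moved. The disc was outside that picture, but the arm never went near it. The hand-in returned no verdict.

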